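# Wipe the walnut shells off the board into the tray

### The job

Take the scraper block from its rest and wipe all six walnut shell halves off the chopping board into the steel tray at the end of the board, touching the shells with the scraper only, never with the gripper or arm. Then stand the scraper back upright in the middle of its rest, lengthwise as it was, and leave everything else where it is.

Things in the scene. Friction and masses are not known exactly. Their poses are not given: they have to be found in the camera images.
- board: Rectangular light wood chopping board lying on the worktop, 220 (its x) x 340 (its y) x 22 mm thick; stands fast. Origin: centre of its underside, so its top is at z = 22 mm. The tray lies against one of its two short ends (+y or -y; this varies), the rest beyond the other; board, tray and rest are parallel.
- tray: Low open rectangular steel tray, 230 (x) x 120 (y) x 16 mm high with 3 mm walls and floor (a rolled lip brings the rim to 17 mm, lower than the board's top); stands fast with a long side about 3 mm from the end of the board. Origin: centre of its underside; inside it measures 224 x 114 mm.
- rest: Flat blue-grey glazed spoon rest with round ends, 150 (x) x 78 (y) x 9 mm, on which the scraper stands; stands fast. Origin: centre of its underside; its top is at z = 9 mm.
- scraper: Beech scraper block standing upright, lengthwise, on the rest; about 0.28 kg. Its foot is 130 (x) x 36 (y) mm with a steel shoe on the lowest 18 mm and rises to 45 mm; above that a slimmer grip bar, 108 (x) x 24 (y) mm, reaches up to 86 mm. Grip the bar across its 24 mm, fingertips no lower than 47 mm above the underside. Origin: centre of its underside; z up, its long flat faces look to +-y.
- shell_1: Dark brown walnut shell half, a ribbed dome 30 mm across and 15 mm high, lying loose, rim down, on the board. Origin: centre of its flat underside. One of six; about 12 g.
- shell_2: Dark brown walnut shell half, a ribbed dome 26 mm across and 13 mm high, lying loose, rim down, on the board. Origin: centre of its flat underside. One of six; about 12 g.
- shell_3: Dark brown walnut shell half, a ribbed dome 30 mm across and 15 mm high, lying loose, rim down, on the board. Origin: centre of its flat underside. One of six; about 12 g.
- shell_4: Dark brown walnut shell half, a ribbed dome 26 mm across and 13 mm high, lying loose, rim down, on the board. Origin: centre of its flat underside. One of six; about 12 g.
- shell_5: Dark brown walnut shell half, a ribbed dome 30 mm across and 15 mm high, lying loose, rim down, on the board. Origin: centre of its flat underside. One of six; about 12 g.
- shell_6: Dark brown walnut shell half, a ribbed dome 26 mm across and 13 mm high, lying loose, rim down, on the board. Origin: centre of its flat underside. One of six; about 12 g.
- wooden_spoon: Bystander: brown wooden cooking spoon, 315 mm long, lying at the front edge of the worktop, left. Origin: centre of its underside.
- peeler: Bystander: peeler with a black handle, 170 mm long, lying at the front edge, right. Origin: centre of its underside.
- kitchen_timer: Bystander: round red and white kitchen timer, 66 mm across, 57 mm high, behind the board, right. Origin: centre of its underside.
- mustard_jar: Bystander: small glass jar with a metal lid, 64 mm across, 109 mm high, behind the board, left. Origin: centre of its underside.
Things that resemble listed ones, but are neither listed nor needed, are in the scene too. Of the things shaped like the scraper, the beech one is meant.

How it is judged:
On the way:
1. all six shell halves lie in the tray, wiped there while the scraper is off its rest (x of shell_1 in the frame of tray between -0.112 and 0.112 m and y of shell_1 in the frame of tray between -0.057 and 0.057 m and height (world z) of each of shell_1, shell_2, shell_3, shell_4, shell_5, shell_6 below 0.045 m and x of shell_2 in the frame of tray between -0.112 and 0.112 m and y of shell_2 in the frame of tray between -0.057 and 0.057 m and x of shell_3 in the frame of tray between -0.112 and 0.112 m and y of shell_3 in the frame of tray between -0.057 and 0.057 m and x of shell_4 in the frame of tray between -0.112 and 0.112 m and y of shell_4 in the frame of tray between -0.057 and 0.057 m and x of shell_5 in the frame of tray between -0.112 and 0.112 m and y of shell_5 in the frame of tray between -0.057 and 0.057 m and x of shell_6 in the frame of tray between -0.112 and 0.112 m and y of shell_6 in the frame of tray between -0.057 and 0.057 m and horizontal distance between scraper and rest above 0.06 m), for 0.2 s.
At the end, for the whole second after the job is handed in: All six shell halves lie at rest inside the tray (centres within 112 mm along and 57 mm across of its centre, below 45 mm); the scraper stands at rest, upright within 0.1 rad, on its rest, centre within 25 mm of the rest's and length within 0.3 rad of the rest's (x of shell_1 in the frame of tray between -0.112 and 0.112 m and y of shell_1 in the frame of tray between -0.057 and 0.057 m and height (world z) of each of shell_1, shell_2, shell_3, shell_4, shell_5, shell_6 below 0.045 m and x of shell_2 in the frame of tray between -0.112 and 0.112 m and y of shell_2 in the frame of tray between -0.057 and 0.057 m and x of shell_3 in the frame of tray between -0.112 and 0.112 m and y of shell_3 in the frame of tray between -0.057 and 0.057 m and x of shell_4 in the frame of tray between -0.112 and 0.112 m and y of shell_4 in the frame of tray between -0.057 and 0.057 m and x of shell_5 in the frame of tray between -0.112 and 0.112 m and y of shell_5 in the frame of tray between -0.057 and 0.057 m and x of shell_6 in the frame of tray between -0.112 and 0.112 m and y of shell_6 in the frame of tray between -0.057 and 0.057 m and horizontal distance between scraper and rest below 0.025 m and angle between scraper's own z axis and vertical below 0.1 rad and angle between the x axis of scraper and the x axis of rest, either way round below 0.3 rad and height (world z) of scraper between 0.004 and 0.014 m and linear speed of each of scraper, shell_1, shell_2, shell_3, shell_4, shell_5, shell_6 below 0.02 m/s); the robot touches nothing.
It fails at once if the gripper or arm touches a shell half (contact force between any of the fingers, the arm and shell_1 above 0.3 N or contact force between any of the fingers, the arm and shell_2 above 0.3 N or contact force between any of the fingers, the arm and shell_3 above 0.3 N or contact force between any of the fingers, the arm and shell_4 above 0.3 N or contact force between any of the fingers, the arm and shell_5 above 0.3 N or contact force between any of the fingers, the arm and shell_6 above 0.3 N).
It fails at once if a bystander (wooden spoon, peeler, timer, jar) is moved more than 30 mm (distance of any of wooden_spoon, peeler, kitchen_timer, mustard_jar from where it was at the start of the episode above 0.03 m).
It also fails if it takes over 61 s, if anything falls off the work surface, if the arm or the gripper's body presses on something with over 40 N, if the wrist force passes 120 N, or if a joint passes its speed limit or range.

### The arm

A 7-joint arm with a two-finger parallel gripper is mounted at the origin on a cart in front of the work surface, level with it; the furniture and walls round the work are solid. World frame = base frame: x ahead of the robot, y to its left, z up, the work surface at z = 0. Lengths are in m, angles in rad, forces in N, time in s.
With the tool pointing down it reaches from about 0.425 to 1.025 m from the base axis. Payload 3.6 kg.
Tool frame: the origin (TCP) lies midway between the tips of the shut fingers; the grasp point (between the pads) lies 19 mm behind it; z points along the fingers, y is the line along which they close (so a half turn about z gives the same grasp; the last joint's range is limited). The gripper opens to 85 mm and grips with 20 to 120 N. Pads are 22 mm wide; open, the fingers measure 114 mm over their backs; the gripper's body (76 mm by 85 mm) begins 54 mm behind the grasp point. The pads swing forward as they close: fully open they stand 13 mm farther back than shut.
Start: joints at [-1.2, 0.591, 0.048, 1.609, -0.033, 0.943, -0.034], TCP at [0.324, 0.648, 0.231] pointing down, gripper open.
Joint ranges: [-2.69, 2.69], [-0.47, 2.24], [-1.27, 1.36], [0.19, 2.51], [-1.53, 4.68], [0.08, 2.07], [-3.09, 3.09]. Speed limits (rad/s): [2.57, 2.57, 3.14, 3.14, 3.14, 3.14, 3.14].

### API

Orientations are given as a rotation vector (axis times angle).
In Python, from rig import robot gives the robot as it stands.
- The arm moves only by the tool arm_command, never from a script. Its argument "steps" is text: rows parted by semicolons, each of 7 numbers parted by spaces: the opening, from 0 (shut) to 1 (fully open), then the shift along the tool's x, y, z each as a share of 100 mm, from -1 to 1, then the turn, a rotation vector about the tool's x, y, z each as a share of pi/2 rad, from -1 to 1. In form: grip dx dy dz wx wy wz; .... A call has 1 to 12 rows; each row is the pose to reach, as a shift and turn from the pose commanded when the call began, along the tool's axes at that moment; what a row does not reach only later rows make up. A row lasts 1/10 s, in which the tool goes at most 50 mm and 8.59 degrees, less where a joint would pass 70% of its speed; a pose out of reach is approached as far as the arm can. A call with a number of a shift or a turn outside -1 to 1 is refused whole. A call with a gripper value outside its range is refused whole. The fingers move at their own pace and stop on an object; the grip force is fixed at half the most. Time passes only in rows, so rows that repeat a pose let the fingers close. It gives the time, the measured TCP pose, the force, the opening and the grip force at its end, in the units of the state.
- robot.state(): the state, without advancing time (a new reading comes with each control period).
- robot.snapshot(name): name is "side" or "top"; returns (picture, depth): 480x640x3 uint8, blue, green, red; 480x640 float32, m along the optical axis (not along the pixel's ray), 0 where there is no reading.
- robot.camera_info(name): a dict with "intrinsics" (3x3 intrinsics, pixels), "eye" and "orientation" of the camera in the world. Camera axes: x right, y up, looking along -z (the intrinsics and any distortion apply to the point x, -y, -z); pixel columns grow to the right and rows downward; lengths in m; the calibration is good to about 2 mm. A picture is of the moment at which its call begins. camera_info takes no time and is no camera call.
- robot.finish_job(): hands the job in; it is judged then, once.
The state is a dict: "time_s": time; "q": joint angles; "dq": joint speeds; "effort": joint torques, N m; "position": TCP position; "eef_rot": TCP orientation; "contact_force": force on the tool from outside, world axes, zero at the start; "wrist_torque": the same for the moment, N m; "grip_width": finger opening in m; "finger_force": force on a finger pad.
Only numpy, scipy, OpenCV 4.12 (cv2) and the standard library are available. Lean on these libraries where they do the work, as an engineer would, in place of code of your own. Each camera call takes 0.05 s, during which the arm holds its last target. There are 200 camera calls.

## Working session

There is one attempt and no reset: what is moved stays moved. The work goes in short steps, Python scripts to look and compute and a tool call to move; the robot and the scene stay as the last step left them, time stands still between calls to the robot, and variables do not carry over. Pictures are saved under pics/ and viewed, at most 12 in all, crops included, and the job is handed in when it is done.

Besides the shell and the picture viewer there is one more tool, called after "Emit:" as name(argument=value, ...), one argument or row to a line, values as JSON. arm_command: Moves the arm, as the interface text tells. Shift numbers are shares of 100 mm and turn numbers shares of pi/2 rad, none past 1 either way. Its arguments: {"type":"object","properties":{"steps":{"type":"string"}},"required":["steps"]}

```bash
mkdir -p pics
cat > h.py <<'E'
import numpy as np, cv2
from rig import robot
from scipy.spatial.transform import Rotation as R
def cam(n):
    c=robot.camera_info(n); K=np.array(c["intrinsics"]).reshape(3,3); o=np.array(c["orientation"],float)
    M=o if o.shape==(3,3) else (R.from_quat(o).as_matrix() if o.size==4 else R.from_rotvec(o).as_matrix())
    return K,np.array(c["eye"]),M
def ray(n,uv,z):
    K,e,M=cam(n); uv=np.atleast_2d(np.asarray(uv,float))
    p=np.c_[uv,np.ones(len(uv))]@np.linalg.inv(K).T; d=(p*[1,-1,-1])@M.T
    return e+d*((z-e[2])/d[:,2])[:,None]
def cloud(n,dep):
    K,e,M=cam(n); v,u=np.mgrid[:480,:640]
    p=np.stack([(u-K[0,2])/K[0,0],-(v-K[1,2])/K[1,1],-np.ones(u.shape)],-1)*dep[...,None]
    return p@M.T+e
E
python3 - <<'E'
from h import *
for n in("top","side"):
    im,d=robot.snapshot(n); cv2.imwrite(f"pics/{n}0.png",im); np.save(f"{n}0.npy",d); print(n,robot.camera_info(n))
print(robot.state())
E
```

```text
top {'intrinsics': array([[536.57553337,   0.        , 321.5490314 ],
       [  0.        , 536.57553337, 235.93639962],
       [  0.        ,   0.        ,   1.        ]]), 'eye': array([ 0.29979812, -0.09198265,  1.35526441]), 'orientation': array([ 0.14074695, -0.13346959, -1.59229085])}
side {'intrinsics': array([[574.09975948,   0.        , 332.44618967],
       [  0.        , 574.09975948, 240.37569035],
       [  0.        ,   0.        ,   1.        ]]), 'eye': array([0.63169123, 0.83977057, 1.46138654]), 'orientation': array([0.02504477, 0.87546746, 2.90437808])}
{'time_s': 0.1, 'q': array([-1.20050639,  0.592075  ,  0.04830055,  1.60969712, -0.03330402,
        0.94266815, -0.03369338]), 'dq': array([-0.00110606, -0.00377846,  0.00104057, -0.00260342,  0.00024222,
       -0.00117321,  0.00293118]), 'effort': array([ 4.62277938e-03, -5.49998474e+01,  1.55260038e+00, -1.98824894e+01,
        9.59628640e-03,  3.79019577e-03, -8.54000284e-07]), 'position': array([0.32397924, 0.64775765, 0.23021962]), 'eef_rot': array([-0.72179073, -3.05718036,  0.00315837]), 'contact_force': array([0.24899421, 0.34603334, 0.22211263]), 'wrist_torque': array([-0.05918419, -0.02716315,  0.02710595]), 'finger_force': 0.0, 'grip_width': 0.08525624125507006}
```

View pics/top0.png

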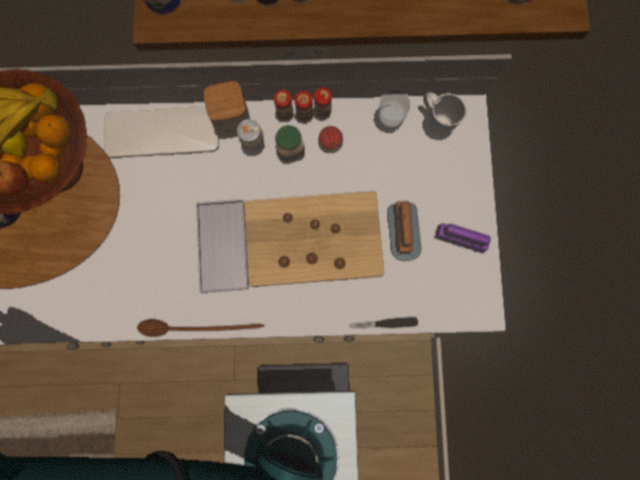

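View pics/side0.png

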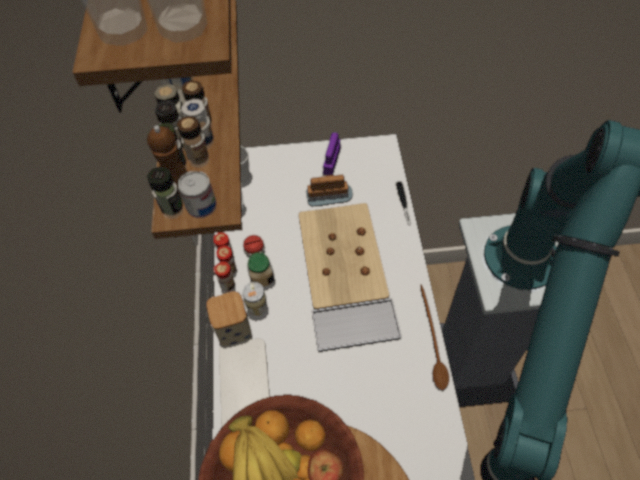

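The top view shows the tray at (222,246) on the left, which is the +y end. The board is at (315,238) with six shells around columns 285–340. The beech scraper stands on the rest at (404,228), and the purple lookalike is at (463,237). The side view agrees.

Run:
```python
from h import *
im=cv2.imread("pics/top0.png"); d=np.load("top0.npy"); P=cloud("top",d); hsv=cv2.cvtColor(im,cv2.COLOR_BGR2HSV)
for uv in[(315,238),(404,228),(222,246),(300,300),(463,237),(260,235)]: print(uv,hsv[uv[1],uv[0]],P[uv[1],uv[0]].round(3))
H,S,V=[hsv[...,i].astype(int) for i in range(3)]
def rect(m,z,name,lo=60):
    m=cv2.morphologyEx(m.astype(np.uint8),cv2.MORPH_CLOSE,np.ones((3,3)))
    for c in cv2.findContours(m,0,2)[0]:
        if cv2.contourArea(c)<lo: continue
        w=ray("top",c[:,0],z)[:,:2]; r=cv2.minAreaRect((w*1000).astype(np.float32)); print(name,np.round(r[0],1),np.round(r[1],1),round(r[2],2))
box=np.zeros((480,640),bool); box[180:310,190:430]=1
wood=box&(H<25)&(S>60); wb=wood.copy(); wb[:,386:]=0
rect(wb,.022,"board",2000)
t=box.copy(); t[:,252:]=0
rect(t&(S<60)&(V<190)&~wood,.016,"tray",800)
r=box.copy(); r[:,:384]=0
rect(r&((V<170)),.009,"rest+scr",300)
sc=r&(H<20)&(S>80)
rect(sc,.086,"scr",100)
g=r&(P[...,2]>.075)&(P[...,2]<.1); rect(g,.086,"bar",50); print(g.sum(), P[g].mean(0).round(4))
rect(r&(P[...,2]>.035)&(P[...,2]<.06),.045,"foot",20)
sh=box&(V<100); sh[:,386:]=0; sh[:,:255]=0
m=sh.astype(np.uint8)
for c in cv2.findContours(m,0,2)[0]:
    if cv2.contourArea(c)>20:
        M=cv2.moments(c); uv=(M['m10']/M['m00'],M['m01']/M['m00']); print("shell",np.round(uv,1),ray("top",uv,.029).round(3)[0],cv2.contourArea(c))
# heights of neighbours
for n in("top","side"):
    Q=cloud(n,np.load(n+"0.npy")); 
    h=(Q[...,2]>.12)&(Q[...,0]>.45)&(np.abs(Q[...,1])<.6)&(Q[...,0]<1.1); 
    if h.any(): print(n,"tall",Q[h].min(0).round(2),Q[h].max(0).round(2))
crop=cv2.resize(im[175:315,190:500],None,fx=2.5,fy=2.5,interpolation=cv2.INTER_CUBIC); cv2.imwrite("pics/crop0.png",crop)
```

```text
(315, 238) [ 16 120 155] [ 0.53  -0.072  0.017]
(404, 228) [ 13 145 121] [ 0.535 -0.286  0.097]
(222, 246) [  6  25 162] [0.518 0.166 0.004]
(300, 300) [ 14  36 183] [ 0.376 -0.031  0.001]
(463, 237) [146  58  70] [ 0.513 -0.43   0.076]
(260, 235) [ 16 123 147] [0.542 0.067 0.016]
board [530.6 -66.8] [221.6 340.9] 3.01
tray [523.6 169.1] [157.8 334.5] 89.85
rest+scr [ 545.7 -298.2] [159.4  84.6] 2.35
scr [ 540.3 -287.7] [123.2  35.6] 0.91
bar [ 549.7 -293.4] [108.7  26. ] 1.38
463 [ 0.5489 -0.2924  0.0921]
foot [ 550.4 -292.9] [128.3  34.7] 1.72
shell [339.4 262.9] [ 0.464 -0.132  0.029] 63.0
shell [283.6 261.4] [0.471 0.007 0.029] 68.5
shell [311.4 258. ] [ 0.478 -0.062  0.029] 65.5
shell [334.9 228.3] [ 0.552 -0.123  0.029] 48.0
shell [314.5 224. ] [ 0.564 -0.072  0.029] 49.0
shell [287.4 217.8] [ 0.582 -0.004  0.029] 42.5
top tall [ 0.45 -0.54  0.12] [0.93 0.6  0.67]
side tall [ 0.45 -0.55  0.12] [0.92 0.6  1.11]
```

View pics/crop0.png

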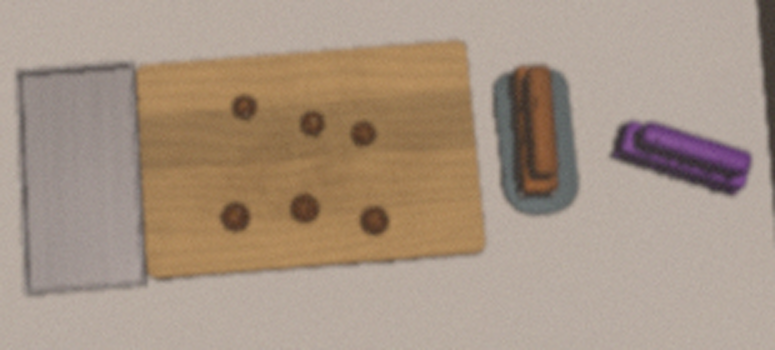

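Measurements agree with the given sizes. The board centre is (0.531,-0.067) with a yaw of 3°. The scraper is at (0.549,-0.293) and the tray is on the +y side. I'll start moving over to the scraper.

Emit:
arm_command(
  steps="0.55 -0.79 -0.92 0 0 0 0; 0.55 -0.79 -0.92 0 0 0 0; 0.55 -0.79 -0.92 0 0 0 0",
)

```text
time_s: 0.4
position: [0.3559, 0.5245, 0.2304]
eef_rot: [0.729, 3.054, -0.009]
contact_force: [1.3, -0.0, 0.0]
grip_width: 0.0469
finger_force: 0.0
```

```bash
cat >> h.py <<'E'
def go(x,y,z,yaw,p=None,r=None):
    """shares for a target: world TCP, yaw = world angle (deg) of tool y, tool down"""
    s=robot.state(); p=np.array(s["position"]) if p is None else p; M=R.from_rotvec(s["eef_rot"]).as_matrix()
    a=np.radians(yaw); Y=np.array([np.cos(a),np.sin(a),0]); Z=np.array([0,0,-1.]); T=np.c_[np.cross(Y,Z),Y,Z]
    print("t",round(s["time_s"],2),"pos",np.round(p,4),"ytool",np.degrees(np.arctan2(M[1,1],M[0,1])).round(2),"tilt",M[:2,2].round(4),"q",np.round(s["q"],2))
    print("shift",((M.T@(np.array([x,y,z])-p))/.1).round(3),"turn",(R.from_matrix(M.T@T).as_rotvec()/(np.pi/2)).round(4),"F",np.round(s["contact_force"],1),"w",round(s["grip_width"],4),"ff",round(float(np.max(s["finger_force"])),1))
E
python3 -c "
from h import *
go(.549,-.293,.16,92.5)"
```

```text
t 0.4 pos [0.3559 0.5245 0.2304] ytool 63.15 tilt [ 0.0001 -0.0057] q [-1.09  0.48  0.05  1.82 -0.03  0.85  0.08]
shift [-5.413 -6.418  0.751] turn [-0.0036  0.0008 -0.3261] F [ 1.3 -0.   0. ] w 0.0469 ff 0.0
```

Emit:
arm_command(
  steps="0.55 -0.8 -0.95 0 0 0 0; 0.55 -0.8 -0.95 0 0 0 0; 0.55 -0.8 -0.95 0 0 0 0",
)

```text
time_s: 0.7
position: [0.3839, 0.404, 0.2307]
eef_rot: [0.729, 3.055, -0.007]
contact_force: [-0.1, -1.1, -0.1]
grip_width: 0.0475
finger_force: 0.0
```

Emit:
arm_command(
  steps="0.55 -0.8 -0.95 0 0 0 0; 0.55 -0.8 -0.95 0 0 0 0; 0.55 -0.8 -0.95 0 0 0 0",
)

```text
time_s: 1.0
position: [0.4123, 0.2837, 0.2309]
eef_rot: [-0.73, -3.055, 0.006]
contact_force: [0.2, -0.1, -0.4]
grip_width: 0.0473
finger_force: 0.0
```

Emit:
arm_command(
  steps="0.55 -0.8 -0.95 0 0 0 0; 0.55 -0.8 -0.95 0 0 0 0; 0.55 -0.8 -0.95 0 0 0 0",
)

```text
time_s: 1.3
position: [0.441, 0.1635, 0.2311]
eef_rot: [-0.73, -3.055, 0.004]
contact_force: [0.8, 0.9, -0.4]
grip_width: 0.0468
finger_force: 0.0
```

Emit:
arm_command(
  steps="0.55 -0.8 -0.95 0 0 0 0; 0.55 -0.8 -0.95 0 0 0 0; 0.55 -0.8 -0.95 0 0 0 0",
)

```text
time_s: 1.6
position: [0.4702, 0.043, 0.2313]
eef_rot: [0.731, 3.055, -0.003]
contact_force: [0.7, -0.3, 0.2]
grip_width: 0.0466
finger_force: 0.0
```

Emit:
arm_command(
  steps="0.55 -0.8 -0.95 0 0 0 0; 0.55 -0.8 -0.95 0 0 0 0; 0.55 -0.8 -0.95 0 0 0 0",
)

```text
time_s: 1.9
position: [0.4994, -0.078, 0.2314]
eef_rot: [0.73, 3.054, -0.003]
contact_force: [0.3, 0.4, -0.2]
grip_width: 0.047
finger_force: 0.0
```

Emit:
arm_command(
  steps="0.55 -0.7 -0.9 0 0 0 -0.32; 0.55 -0.7 -0.9 0 0 0 -0.32; 0.55 -0.7 -0.9 0 0 0 -0.32; 0.55 -0.7 -0.9 0 0 0 -0.32",
)

```text
time_s: 2.3
position: [0.5213, -0.1897, 0.2311]
eef_rot: [-0.056, 3.141, -0.003]
contact_force: [0.2, 0.6, 0.1]
grip_width: 0.0465
finger_force: 0.0
```

```bash
python3 -c "
from h import *
go(.549,-.293,.16,92)"
```

```text
t 2.3 pos [ 0.5213 -0.1897  0.2311] ytool 92.06 tilt [ 0.0003 -0.0021] q [ 0.19  0.38  0.09  2.   -0.05  0.76  1.92]
shift [-0.24  -1.041  0.714] turn [-0.0014  0.0001  0.0006] F [0.2 0.6 0.1] w 0.0465 ff 0.0
```

Emit:
arm_command(
  steps="0.55 -0.24 -1 0.7 0 0 0; 0.55 -0.24 -1 0.7 0 0 0; 0.55 -0.24 -1 0.7 0 0 0; 0.55 -0.24 -1 0.7 0 0 0; 0.55 -0.24 -1 0.7 0 0 0",
)

```text
time_s: 2.8
position: [0.5487, -0.2834, 0.1607]
eef_rot: [0.06, -3.139, -0.002]
contact_force: [0.0, 0.9, -0.1]
grip_width: 0.0468
finger_force: 0.0
```

Run:
```python
from h import *
go(.549,-.293,.060,92)
im,d=robot.snapshot("side"); cv2.imwrite("pics/s1.png",cv2.resize(im[110:310,200:460],None,fx=3,fy=3,interpolation=2))
```

```text
t 2.8 pos [ 0.5487 -0.2834  0.1607] ytool 92.19 tilt [-0.0016  0.0012] q [ 0.34  0.54  0.09  1.92 -0.07  0.69  2.08]
shift [-1.000e-03 -9.800e-02  1.007e+00] turn [ 0.0008 -0.001   0.0021] F [ 0.   0.9 -0.1] w 0.0468 ff 0.0
```

View pics/s1.png

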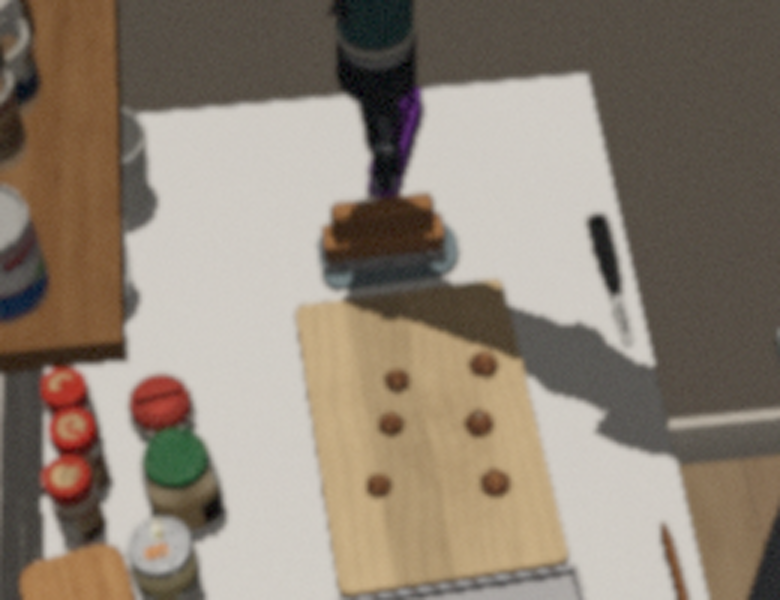

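The gripper at (385,190) in the crop is lined up over the bar at (385,215). Next I'll lower it and grip.

Emit:
arm_command(
  steps="0.55 0 -0.1 0.4 0 0 0; 0.55 0 -0.1 0.7 0 0 0; 0.55 0 -0.1 0.99 0 0 0; 0.55 0 -0.1 0.99 0 0 0; 0.55 0 -0.1 0.99 0 0 0; 0 0 -0.1 0.99 0 0 0; 0 0 -0.1 0.99 0 0 0; 0 0 -0.1 0.99 0 0 0; 0 0 -0.1 0.99 0 0 0; 0 0 -0.1 0.99 0 0 0; 0 0 -0.1 0.99 0 0 0",
)

```text
time_s: 3.95
position: [0.5513, -0.2943, 0.0646]
eef_rot: [-0.061, 3.137, -0.002]
contact_force: [-1.2, 0.2, 7.4]
grip_width: 0.0233
finger_force: 60.0
```

Run:
```python
from h import *
go(.549,-.293,.110,93)
```

```text
t 3.95 pos [ 0.5513 -0.2943  0.0646] ytool 92.22 tilt [ 0.0036 -0.0012] q [ 0.37  0.69  0.07  1.95 -0.09  0.51  2.11]
shift [ 0.021  0.013 -0.454] turn [-0.0009  0.0023 -0.0086] F [-1.2  0.2  7.4] w 0.0233 ff 60.0
```

Emit:
arm_command(
  steps="0 0 0 -0.3 0 0 0; 0 0 0 -0.5 0 0 0; 0 0.2 0.3 -0.6 0 0 -0.009; 0 0.5 0.7 -0.6 0 0 -0.009; 0 0.75 1 -0.6 0 0 -0.009; 0 0.75 1 -0.6 0 0 -0.009; 0 0.75 1 -0.6 0 0 -0.009; 0 0.75 1 -0.6 0 0 -0.009",
)

```text
time_s: 4.75
position: [0.4724, -0.1977, 0.1229]
eef_rot: [-0.082, 3.138, -0.002]
contact_force: [0.2, -1.0, -3.7]
grip_width: 0.0231
finger_force: 59.7
```

Run:
```python
from h import *
go(.472,-.190,.090,93)
im,d=robot.snapshot("side"); cv2.imwrite("pics/s2.png",cv2.resize(im[110:310,200:460],None,fx=3,fy=3,interpolation=2))
```

```text
t 4.75 pos [ 0.4724 -0.1977  0.1229] ytool 93.01 tilt [ 0.0027 -0.0013] q [ 0.25  0.49  0.08  2.17 -0.08  0.47  2.01]
shift [0.001 0.078 0.329] turn [-0.0009  0.0017  0.0001] F [ 0.2 -1.  -3.7] w 0.0231 ff 59.7
```

View pics/s2.png

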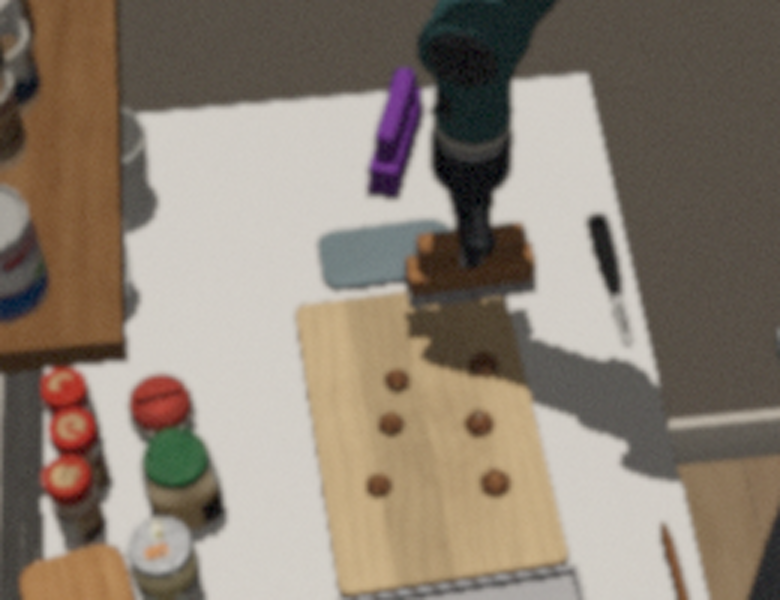

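The scraper is held level at (470,260) in the crop. Behind it the rest is now uncovered at (380,250). Next I'll descend gently to the board and check contact by force.

Emit:
arm_command(
  steps="0 0 0.05 0.2 0 0 0; 0 0 0.05 0.35 0 0 0; 0 0 0.05 0.42 0 0 0; 0 0 0.05 0.43 0 0 0; 0 0 0.05 0.43 0 0 0; 0 0 0.05 0.43 0 0 0",
)

```text
time_s: 5.4
position: [0.4713, -0.1923, 0.0798]
eef_rot: [-0.082, 3.139, -0.001]
contact_force: [0.1, 0.6, -2.7]
grip_width: 0.0234
finger_force: 59.7
```

Run:
```python
from h import *
go(.456,.1195,.079,93)
im,d=robot.snapshot("top"); cv2.imwrite("pics/t2.png",im); hsv=cv2.cvtColor(im,cv2.COLOR_BGR2HSV)
m=((hsv[...,0]>80)&(hsv[...,0]<125)&(hsv[...,1]>35)).astype(np.uint8); m[:, :384]=0; m[:,430:]=0; m[:190]=0; m[275:]=0
c=max(cv2.findContours(m,0,2)[0],key=cv2.contourArea); w=ray("top",c[:,0],.009)[:,:2]*1000; print(cv2.minAreaRect(w.astype(np.float32)))
```

```text
t 5.4 pos [ 0.4713 -0.1923  0.0798] ytool 93.01 tilt [ 0.0013 -0.0006] q [ 0.25  0.57  0.06  2.2  -0.09  0.37  2.01]
shift [-0.011  3.122  0.006] turn [-0.0004  0.0008  0.0001] F [ 0.1  0.6 -2.7] w 0.0234 ff 59.7
((537.4254150390625, -289.9217529296875), (17.842884063720703, 43.88048553466797), 87.02860260009766)
```

Emit:
arm_command(
  steps="0 0 0.05 0.01 0 0 0; 0 0 0.15 0.01 0 0 0; 0 0 0.3 0.01 0 0 0; 0 0 0.45 0.01 0 0 0; 0 0 0.6 0.01 0 0 0; 0 0 0.75 0.01 0 0 0; 0 0 0.9 0.01 0 0 0",
)

```text
time_s: 6.15
position: [0.4656, -0.1002, 0.0785]
eef_rot: [-0.085, 3.14, 0.001]
contact_force: [-0.4, 0.2, -2.9]
grip_width: 0.0234
finger_force: 59.7
```

Emit:
arm_command(
  steps="0 0 0.15 0 0 0 0; 0 0 0.3 0 0 0 0; 0 0 0.45 0 0 0 0; 0 0 0.6 0 0 0 0; 0 0 0.75 0 0 0 0; 0 0 0.9 0 0 0 0",
)

```text
time_s: 6.75
position: [0.4608, -0.0104, 0.0785]
eef_rot: [-0.085, 3.14, 0.001]
contact_force: [-0.8, -0.3, -3.2]
grip_width: 0.0231
finger_force: 59.7
```

Run:
```python
from h import *
go(.456,.1195,.079,93)
im,d=robot.snapshot("side"); cv2.imwrite("pics/s3.png",cv2.resize(im[160:360,200:460],None,fx=3,fy=3,interpolation=2))
```

```text
t 6.75 pos [ 0.4608 -0.0104  0.0785] ytool 93.11 tilt [0.0002 0.0004] q [-0.15  0.54  0.1   2.3  -0.17  0.3   1.73]
shift [-0.023  1.3   -0.004] turn [0.0002 0.0001 0.0012] F [-0.8 -0.3 -3.2] w 0.0231 ff 59.7
```

View pics/s3.png

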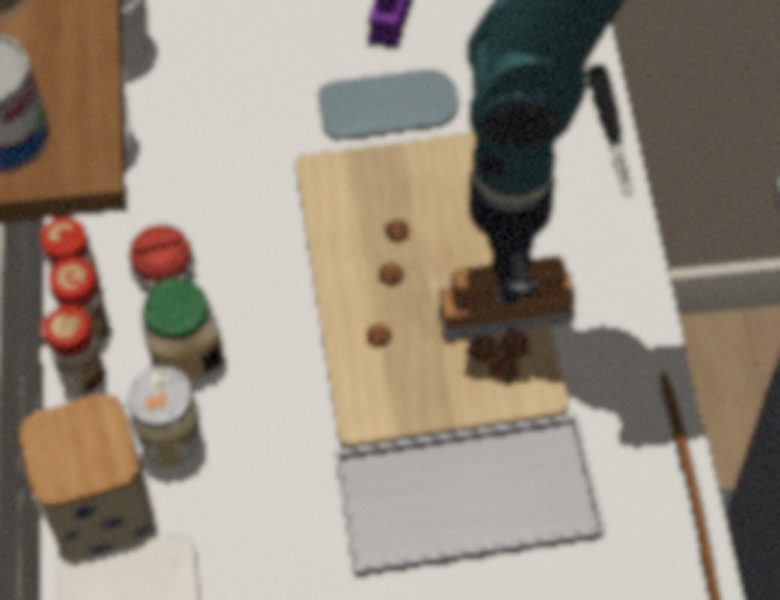

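The three near-side shells are bunched in front of the scraper at about (500,352). The rest is fully visible at (388,103). I'll continue at a slower pace over the edge.

Emit:
arm_command(
  steps="0 0 0.12 0 0 0 0; 0 0 0.24 0 0 0 0; 0 0 0.36 0 0 0 0; 0 0 0.48 0 0 0 0; 0 0 0.6 0 0 0 0; 0 0 0.7 0 0 0 0; 0 0 0.8 0 0 0 0; 0 0 0.9 0 0 0 0",
)

```text
time_s: 7.6
position: [0.4562, 0.0787, 0.0783]
eef_rot: [0.083, -3.14, 0.0]
contact_force: [0.5, 0.8, -1.9]
grip_width: 0.0235
finger_force: 59.8
```

Emit:
arm_command(
  steps="0 0 0.08 0 0 0 0; 0 0 0.16 0 0 0 0; 0 0 0.24 0 0 0 0; 0 0 0.32 0 0 0 0; 0 0 0.4 0 0 0 0; 0 0 0.4 0 0 0 0; 0 0 0.4 0 0 0 0",
)

```text
time_s: 8.3
position: [0.4541, 0.1179, 0.0783]
eef_rot: [-0.084, 3.14, -0.0]
contact_force: [-0.2, -0.4, -2.4]
grip_width: 0.0232
finger_force: 59.7
```

Run:
```python
from h import *
go(.456,.1195,.079,93)
im,d=robot.snapshot("side"); cv2.imwrite("pics/s4.png",cv2.resize(im[160:360,200:460],None,fx=3,fy=3,interpolation=2))
im,d=robot.snapshot("side"); hsv=cv2.cvtColor(im,cv2.COLOR_BGR2HSV); print(hsv[194,329])
m=((hsv[...,0]>80)&(hsv[...,0]<125)&(hsv[...,1]>30)).astype(np.uint8); k=np.zeros_like(m); k[175:215,295:362]=1; m*=k
c=max(cv2.findContours(m,0,2)[0],key=cv2.contourArea); w=ray("side",c[:,0],.009)[:,:2]*1000; print(cv2.minAreaRect(w.astype(np.float32)))
```

```text
t 8.3 pos [0.4541 0.1179 0.0783] ytool 93.06 tilt [ 0.     -0.0002] q [-0.46  0.55  0.14  2.29 -0.24  0.32  1.51]
shift [-0.019  0.015 -0.007] turn [-0.0001 -0.      0.0007] F [-0.2 -0.4 -2.4] w 0.0232 ff 59.7
[ 94  27 134]
((607.5386962890625, -280.61065673828125), (0.0, 0.0), 0.0)
```

View pics/s4.png

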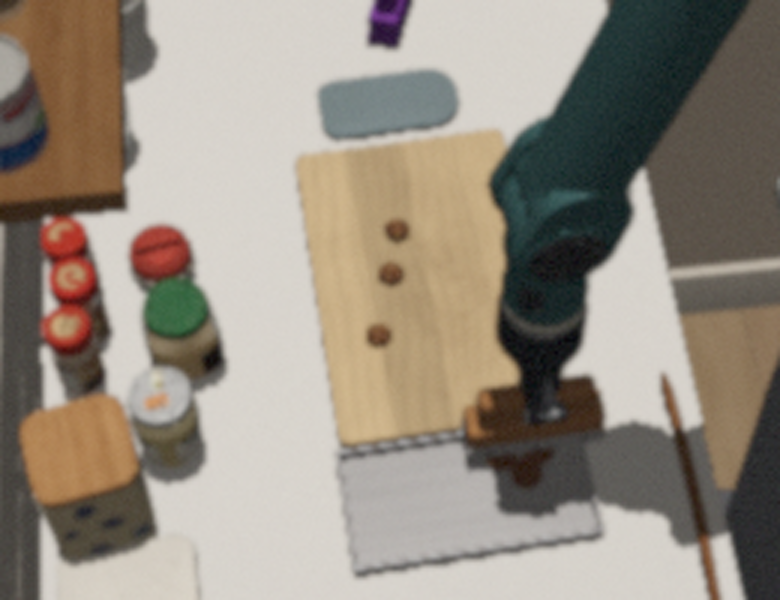

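The shells lie in the tray just ahead of the scraper at about (525,465). I'll lift, go back and set up the second lane.

Emit:
arm_command(
  steps="0 0 0 -0.3 0 0 0; 0 0 0 -0.6 0 0 0; 0 -0.2 -0.4 -0.6 0 0 0; 0 -0.5 -0.8 -0.6 0 0 0; 0 -0.6 -1 -0.6 0 0 0",
)

```text
time_s: 8.9
position: [0.5233, 0.0168, 0.1394]
eef_rot: [-0.076, 3.135, -0.003]
contact_force: [0.4, -0.4, -2.9]
grip_width: 0.0231
finger_force: 59.8
```

Emit:
arm_command(
  steps="0 -0.25 -0.4 0 0 0 0; 0 -0.45 -0.8 0 0 0 0; 0 -0.45 -1 0 0 0 0",
)

```text
time_s: 9.2
position: [0.5732, -0.082, 0.1389]
eef_rot: [-0.075, 3.135, -0.005]
contact_force: [0.7, -0.0, -2.3]
grip_width: 0.0233
finger_force: 59.8
```

Emit:
arm_command(
  steps="0 0 -0.4 0 0 0 0; 0 0 -0.8 0 0 0 0; 0 0 -1 0 0 0 0; 0 0 -1 0 0 0 0; 0 0 -1 0 0 0 0",
)

```text
time_s: 9.7
position: [0.574, -0.1766, 0.1379]
eef_rot: [0.08, -3.139, -0.001]
contact_force: [-0.8, 0.1, -1.4]
grip_width: 0.0232
finger_force: 59.8
```

Run:
```python
from h import *
go(.5765,-.1795,.079,93)
im,d=robot.snapshot("side"); hsv=cv2.cvtColor(im,cv2.COLOR_BGR2HSV)
cv2.imwrite("pics/s5.png",cv2.resize(im[160:360,200:460],None,fx=3,fy=3,interpolation=2))
m=(hsv[...,2]<80).astype(np.uint8); m[:300]=0; m[352:]=0;m[:,:312]=0;m[:,402:]=0
for c in cv2.findContours(m,0,2)[0]:
    if cv2.contourArea(c)>10:
        w=ray("side",c[:,0].mean(0),.012)[0]-[.518,.166,0]; a=np.radians(3); print(cv2.contourArea(c),"tray xy",(w[0]*np.cos(a)+w[1]*np.sin(a)).round(3),(-w[0]*np.sin(a)+w[1]*np.cos(a)).round(3))
```

```text
t 9.7 pos [ 0.574  -0.1766  0.1379] ytool 92.92 tilt [-0.0013  0.0007] q [ 0.1   0.56  0.18  1.97 -0.16  0.62  2.  ]
shift [-0.024 -0.031  0.589] turn [ 0.0005 -0.0008 -0.0009] F [-0.8  0.1 -1.4] w 0.0232 ff 59.8
```

View pics/s5.png

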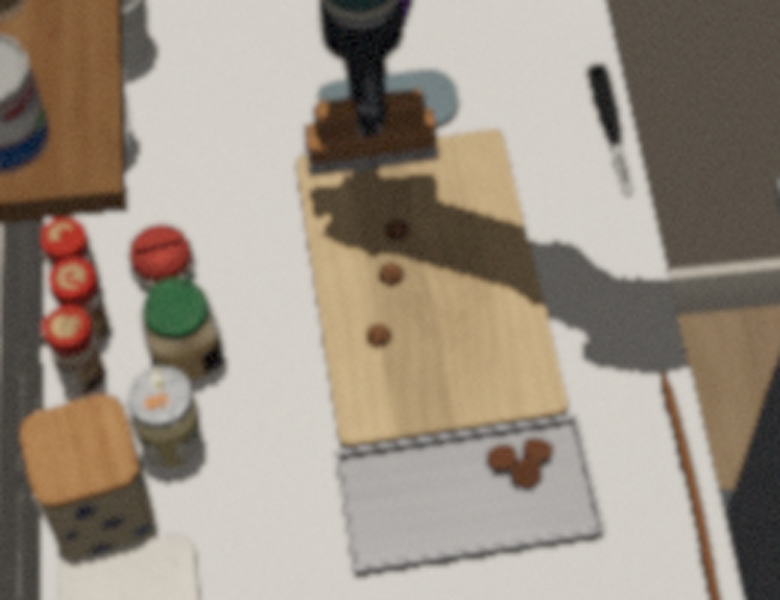

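Emit:
arm_command(
  steps="0 -0.02 -0.05 0.25 0 0 0; 0 -0.02 -0.05 0.45 0 0 0; 0 -0.02 -0.05 0.57 0 0 0; 0 -0.02 -0.05 0.585 0 0 0; 0 -0.02 -0.05 0.585 0 0 0; 0 -0.02 -0.05 0.585 0 0 0",
)

```text
time_s: 10.35
position: [0.578, -0.1808, 0.0806]
eef_rot: [-0.084, 3.139, -0.001]
contact_force: [-0.3, -0.6, -3.3]
grip_width: 0.0231
finger_force: 59.7
```

The three shells lie flat in the tray at (502,458), (537,452) and (525,474). On to the second stroke.

Emit:
arm_command(
  steps="0 0 0.05 0.015 0 0 0; 0 0 0.15 0.015 0 0 0; 0 0 0.3 0.015 0 0 0; 0 0 0.45 0.015 0 0 0; 0 0 0.6 0.015 0 0 0; 0 0 0.75 0.015 0 0 0; 0 0 0.9 0.015 0 0 0",
)

```text
time_s: 11.05
position: [0.5723, -0.0894, 0.0783]
eef_rot: [0.085, -3.14, -0.0]
contact_force: [0.5, -0.3, -2.2]
grip_width: 0.0228
finger_force: 59.8
```

Emit:
arm_command(
  steps="0 0 0.15 0 0 0 0; 0 0 0.3 0 0 0 0; 0 0 0.45 0 0 0 0; 0 0 0.6 0 0 0 0; 0 0 0.75 0 0 0 0; 0 0 0.9 0 0 0 0",
)

```text
time_s: 11.65
position: [0.5676, -0.0001, 0.0783]
eef_rot: [-0.083, 3.14, 0.0]
contact_force: [0.3, -0.2, -1.4]
grip_width: 0.0234
finger_force: 59.8
```

Emit:
arm_command(
  steps="0 0 0.12 0 0 0 0; 0 0 0.24 0 0 0 0; 0 0 0.36 0 0 0 0; 0 0 0.48 0 0 0 0; 0 0 0.6 0 0 0 0; 0 0 0.7 0 0 0 0; 0 0 0.8 0 0 0 0; 0 0 0.9 0 0 0 0",
)

```text
time_s: 12.45
position: [0.5629, 0.0892, 0.0783]
eef_rot: [-0.083, 3.14, -0.0]
contact_force: [0.3, 0.1, -2.9]
grip_width: 0.0232
finger_force: 59.9
```

Emit:
arm_command(
  steps="0 0 0.08 0 0 0 0; 0 0 0.16 0 0 0 0; 0 0 0.24 0 0 0 0; 0 0 0.32 0 0 0 0; 0 0 0.36 0 0 0 0; 0 0 0.36 0 0 0 0; 0 0 0.36 0 0 0 0",
)

```text
time_s: 13.15
position: [0.561, 0.1242, 0.0783]
eef_rot: [-0.083, 3.14, -0.001]
contact_force: [0.1, -1.0, -2.9]
grip_width: 0.023
finger_force: 59.8
```

Run:
```python
from h import *
go(.561,.125,.079,93)
im,d=robot.snapshot("side"); cv2.imwrite("pics/s6.png",cv2.resize(im[160:360,200:460],None,fx=3,fy=3,interpolation=2))
```

```text
t 13.15 pos [0.561  0.1242 0.0783] ytool 93.03 tilt [ 0.0001 -0.0004] q [-0.44  0.63  0.2   2.06 -0.26  0.47  1.58]
shift [-0.     0.008 -0.007] turn [-0.0002  0.      0.0003] F [ 0.1 -1.  -2.9] w 0.023 ff 59.8
```

View pics/s6.png

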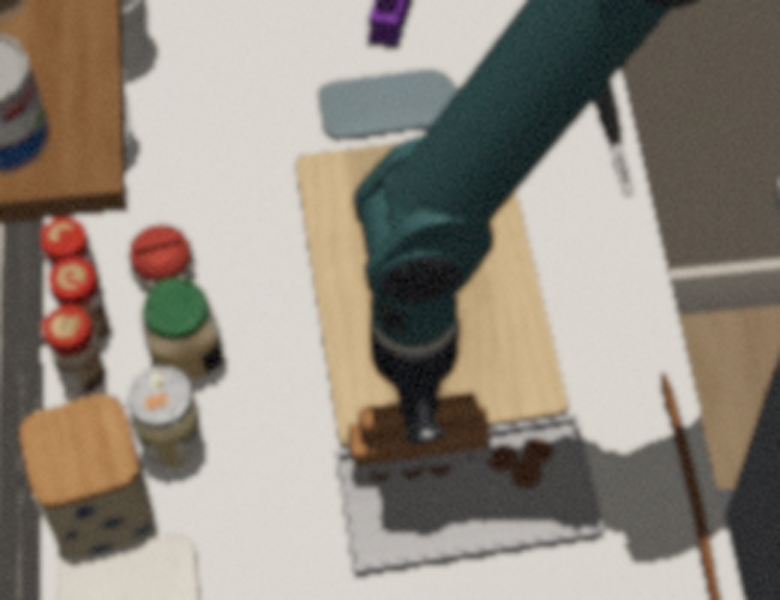

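Three more shells lie in the tray at (378,475), (410,474) and (440,468), beside the earlier three. I'll lift and carry the scraper back.

Emit:
arm_command(
  steps="0 0 0 -0.2 0 0 0; 0 0 0 -0.5 0 0 0; 0 0 -0.2 -0.6 0 0 0; 0 0 -0.6 -0.6 0 0 0; 0 0 -1 -0.6 0 0 0",
)

```text
time_s: 13.7
position: [0.5667, 0.024, 0.139]
eef_rot: [-0.086, 3.139, 0.0]
contact_force: [0.6, -0.3, -3.1]
grip_width: 0.0232
finger_force: 59.8
```

Emit:
arm_command(
  steps="0 0.1 -0.4 0 0 0 0; 0 0.1 -0.8 0 0 0 0; 0 0.1 -1 0 0 0 0",
)

```text
time_s: 14.0
position: [0.5606, -0.0817, 0.1386]
eef_rot: [-0.073, 3.141, -0.005]
contact_force: [0.3, 0.1, -3.3]
grip_width: 0.0229
finger_force: 59.8
```

Emit:
arm_command(
  steps="0 0.1 -0.4 0 0 0 0; 0 0.1 -0.8 0 0 0 0; 0 0.1 -1 0 0 0 0; 0 0.1 -1 0 0 0 0",
)

```text
time_s: 14.4
position: [0.5561, -0.1824, 0.1387]
eef_rot: [-0.07, 3.14, -0.006]
contact_force: [-0.1, 0.6, -2.1]
grip_width: 0.0232
finger_force: 59.8
```

Run:
```python
from h import *
go(.5513,-.2943,.12,92.2)
im=cv2.resize(cv2.imread("pics/s4.png"),None,fx=1/3,fy=1/3,interpolation=cv2.INTER_AREA); 
hsv=cv2.cvtColor(im,cv2.COLOR_BGR2HSV); m=((hsv[...,2]<160)).astype(np.uint8); m[:20]=0;m[49:]=0;m[:,:98]=0;m[:,160:]=0
c=max(cv2.findContours(m,0,2)[0],key=cv2.contourArea); print(cv2.boundingRect(c)); w=ray("side",c[:,0]+[200,160],.009)[:,:2]*1000; print("rest",cv2.minAreaRect(w.astype(np.float32)))
im,d=robot.snapshot("side"); cv2.imwrite("pics/s7.png",im); hsv=cv2.cvtColor(im,cv2.COLOR_BGR2HSV)
sub=np.zeros((480,640),np.uint8); cv2.fillConvexPoly(sub,np.array([[316,311],[390,304],[398,336],[320,346]]),1)
m=((hsv[...,1]>90)&(hsv[...,2]<140)).astype(np.uint8)*sub
for c in cv2.findContours(m,0,2)[0]:
    w=ray("side",c[:,0].mean(0),.012)[0]-[.518,.166,0]; a=np.radians(3); print(cv2.contourArea(c),"tray xy",(w[0]*np.cos(a)+w[1]*np.sin(a)).round(3),(-w[0]*np.sin(a)+w[1]*np.cos(a)).round(3))
```

```text
t 14.4 pos [ 0.5561 -0.1824  0.1387] ytool 92.55 tilt [ 0.0009 -0.0037] q [ 0.08  0.55  0.22  2.01 -0.2   0.6   2.05]
shift [ 0.098 -1.115  0.191] turn [-0.0024  0.0005  0.0039] F [-0.1  0.6 -2.1] w 0.0232 ff 59.8
(106, 24, 47, 23)
rest ((540.8128051757812, -294.550537109375), (145.10101318359375, 80.31917572021484), 2.8046395778656006)
32.0 tray xy 0.074 -0.037
69.0 tray xy 0.032 -0.038
141.5 tray xy -0.053 -0.024
```

View pics/s7.png

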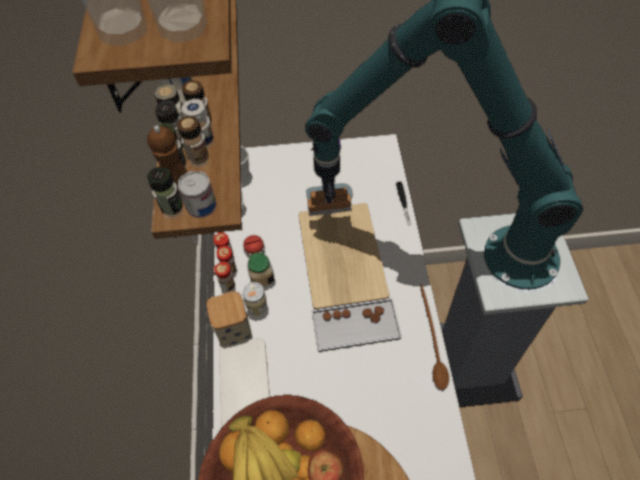

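All six shells lie in the tray: 327, 337 and 346 along row 315, and a cluster at (373,313). Their measured tray y is about −38 to −24 mm, within ±57. Next I'll put the scraper back.

Emit:
arm_command(
  steps="0 0.13 -0.4 0 0 0 0; 0 0.13 -0.8 0 0 0 0; 0 0.13 -1 0 0 0 0; 0 0.13 -1 0 0 0 0; 0 0.13 -1 0 0 0 0; 0 0.13 -1 0 0 0 0",
)

```text
time_s: 15.05
position: [0.5494, -0.2738, 0.1379]
eef_rot: [0.088, -3.14, -0.004]
contact_force: [-0.2, 0.5, -2.0]
grip_width: 0.0235
finger_force: 60.0
```

Run:
```python
from h import *
go(.548,-.2955,.066,93)
```

```text
t 15.05 pos [ 0.5494 -0.2738  0.1379] ytool 93.21 tilt [-0.0009  0.0023] q [ 0.24  0.58  0.21  1.94 -0.19  0.64  2.2 ]
shift [ 0.025 -0.217  0.719] turn [ 0.0015 -0.0005  0.0023] F [-0.2  0.5 -2. ] w 0.0235 ff 60.0
```

Emit:
arm_command(
  steps="0 0.02 -0.2 0.2 0 0 0; 0 0.02 -0.21 0.4 0 0 0; 0 0.02 -0.21 0.6 0 0 0; 0 0.02 -0.21 0.66 0 0 0; 0 0.02 -0.21 0.66 0 0 0; 0 0.02 -0.21 0.66 0 0 0",
)

```text
time_s: 15.65
position: [0.5491, -0.297, 0.0729]
eef_rot: [-0.085, 3.139, -0.0]
contact_force: [-0.2, -0.7, -2.0]
grip_width: 0.0232
finger_force: 59.9
```

Run:
```python
from h import *
go(.548,-.2955,.065,93)
```

```text
t 15.65 pos [ 0.5491 -0.297   0.0729] ytool 93.12 tilt [ 0.001 -0.   ] q [ 0.3   0.68  0.17  1.95 -0.22  0.53  2.25]
shift [0.011 0.016 0.079] turn [-0.      0.0006  0.0013] F [-0.2 -0.7 -2. ] w 0.0232 ff 59.9
```

Emit:
arm_command(
  steps="0 0.01 0.01 0.03 0 0 0; 0 0.01 0.01 0.06 0 0 0; 0 0.01 0.01 0.075 0 0 0; 0 0.01 0.01 0.085 0 0 0; 0 0.01 0.01 0.085 0 0 0; 0 0.01 0.01 0.085 0 0 0",
)

```text
time_s: 16.25
position: [0.5472, -0.2969, 0.0646]
eef_rot: [-0.083, 3.14, 0.0]
contact_force: [-1.8, 0.8, 5.0]
grip_width: 0.0231
finger_force: 60.9
```

The scraper touches the rest at the same height as when I gripped it. I'll release and go straight up.

Emit:
arm_command(
  steps="0.3 0 0 0 0 0 0; 0.55 0 0 0 0 0 0; 0.55 0 0 0 0 0 0; 0.55 0 0 0 0 0 0; 0.55 0 0 -0.1 0 0 0; 0.55 0 0 -0.3 0 0 0; 0.55 0 0 -0.6 0 0 0; 0.55 0 0 -1 0 0 0; 0.55 0 0 -1 0 0 0; 0.55 0 0 -1 0 0 0",
)

```text
time_s: 17.25
position: [0.548, -0.2972, 0.1655]
eef_rot: [-0.083, 3.138, -0.002]
contact_force: [-0.8, 0.3, -0.5]
grip_width: 0.0469
finger_force: 0.0
```

Emit:
arm_command(
  steps="0.55 0 1 -0.4 0 0 0; 0.55 0 1 -0.4 0 0 0; 0.55 0 1 -0.4 0 0 0; 0.55 0 1 -0.4 0 0 0; 0.55 0 1 -0.4 0 0 0; 0.55 0 1 -0.4 0 0 0",
)

```text
time_s: 17.85
position: [0.5412, -0.1989, 0.203]
eef_rot: [0.079, -3.139, 0.001]
contact_force: [0.1, 0.8, 0.2]
grip_width: 0.0469
finger_force: 0.0
```

Run:
```python
from h import *
go(.548,-.2,.2,93)
im,d=robot.snapshot("side"); cv2.imwrite("pics/s8.png",cv2.resize(im[120:360,200:460],None,fx=2.5,fy=2.5,interpolation=2))
im,d=robot.snapshot("top"); P=cloud("top",d)
b=np.zeros((480,640),bool); b[180:280,384:430]=1
g=(b&(P[...,2]>.075)&(P[...,2]<.1)).astype(np.uint8)
for c in cv2.findContours(g,0,2)[0]:
    if cv2.contourArea(c)>50: print("bar",cv2.minAreaRect((ray("top",c[:,0],.086)[:,:2]*1000).astype(np.float32)))
```

```text
t 17.85 pos [ 0.5412 -0.1989  0.203 ] ytool 92.87 tilt [-0.0016 -0.0009] q [ 0.09  0.45  0.24  1.98 -0.16  0.73  2.05]
shift [-0.068 -0.014  0.029] turn [-0.0005 -0.0011 -0.0014] F [0.1 0.8 0.2] w 0.0469 ff 0.0
bar ((544.4763793945312, -296.02215576171875), (107.1550064086914, 26.374279022216797), 2.4757180213928223)
```

View pics/s8.png

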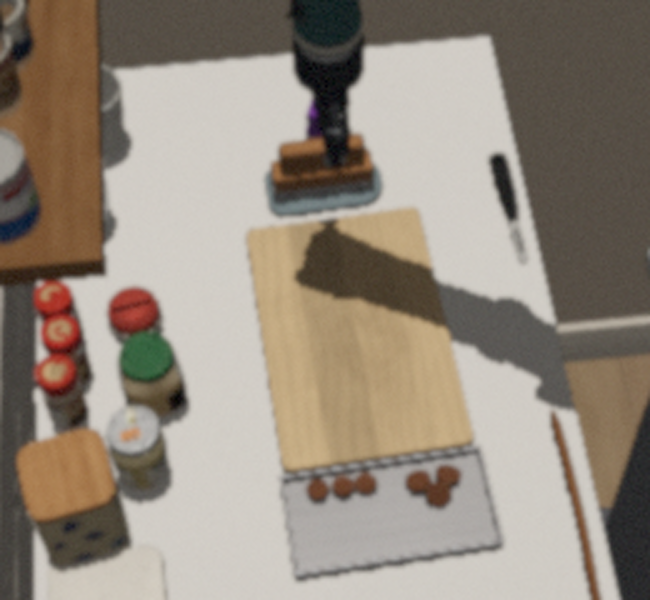

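The scraper stands upright and centred on its rest at (323,175), measured at (0.544,-0.296) with a yaw of 2.5°. All six shells are in the tray at rows 475–495, and the arm is clear.

```bash
python3 -c "
from rig import robot
print(robot.finish_job())"
```

```text
the job is handed in; nothing more can be done
None
```

I wiped all six shell halves into the tray with the scraper, stood it back upright in the middle of its rest, and handed the job in after about 18 s of robot time; no verdict was returned.

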